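Seat a thread spool on the winder's ribbed spindle and hold it down

TASK

Take the spool of red thread and fit it upright on the bobbin winder's spindle: turn it until its cross-shaped bore meshes with the spindle's ribs, slide it down onto the black sprung seat, and press it until the seat is fully down at its stop. Finish while still holding the spool pressed down there; do not let go. Leave everything else on the table where it is.

Things in the scene. Friction and masses are not known exactly. Their poses are not given: they have to be found in the camera images.
- spool_red: Spool to fit, upright on the table: white plastic, RED thread, 120 g. Origin at the centre of its underside, z up. Lower flange 64 mm diameter, thread 62 mm, upper flange (37 to 42 mm high) 52 mm; above the upper flange, from 42 to 78 mm height, a bare SQUARE hub 36 x 36 mm, faces square to the spool's x and y axes: grip it there on two facing sides
- spool_red_hub (a point): Centre of the red spool's hub top, 78 mm above its origin, same axes. A cross-shaped bore, seen here, runs right through the spool to its underside: two slots, each 9 mm wide, 27 mm end to end, along the spool's x and y axes (square to the hub's faces). Same shape every quarter turn
- winder: Bobbin winder: fixed white plastic box, top face 56 mm high. Origin on the table straight below the spindle axis, z up. It reaches 56 mm to -x, 100 mm to +x of the axis and 58 mm to either y side. A steel tension post, 94 mm high, 22 mm wide, stands at x 78, y 34 mm. Around the spindle is the black sprung seat, a ring of 54 mm outer, 30 mm inner diameter
- spindle_ribs (a point): On the upright spindle's axis at the top of its brass ribs, 112 mm above the table. Four ribs form a cross along this point's x and y axes: 24 mm tip to tip, 6 mm thick, rounded tops, from the seat up. A round steel pilot pin, 10 mm diameter, rises from their middle to a cone point at 126 mm. Clearance in the spool's bore 1.4 mm each side, about 5 degrees of turn
- spindle (a joint): turn of the spindle in the winder's frame, rad, counter-clockwise from above; 0 = ribs along the winder's x and y. Same cross every quarter turn. Held by friction (0.06 N m)
- seat (a joint): how far the sprung black seat is pressed down, m: 0 = up (top 72 mm above the table), 0.008 = at its stop (top 64 mm). The spring pushes up 3 N at the top, 8 N at the stop, and lifts the spool again if let go. With the spool pressed to the stop its underside is 64 mm and its hub top 142 mm above the table
- spool_blue: an identical spool, but wound with BLUE thread; origin at the centre of its underside. A bystander: leave it standing
- thimble: steel thimble, 21 mm diameter, 25 mm tall, origin under its centre. Bystander
- chalk: pale yellow stick of tailor's chalk, 48 x 18 x 12 mm, origin under its centre. Bystander
- pincushion: round red pincushion, 76 mm diameter, 42 mm tall (pin heads to 48), origin under its centre. Bystander
- cone_spool: small plain beige thread reel, 48 mm diameter, 44 mm tall, solid, origin under its centre. Bystander
- tape: yellow tape measure case, 58 mm diameter, 18 mm tall, origin under its centre. Bystander
- scissors: open scissors lying flat, blue handles and steel blades, about 195 mm long along x (blades to +x), 12 mm tall, origin at the pivot on the underside. Bystander
- tin: flat aluminium tin with a green lid, 62 mm diameter, 30 mm tall, origin under its centre. Bystander
Not all that is in view belongs to the job. Leave any blue look-alike of the winder alone. What is shaped like the spool_red but turquoise is not meant.

How it is judged:
By the outcome, as a careful person would: the job done as asked, in the order asked, and still so for the second after the job is handed in, while the arm keeps its last pose, push and grip.
It also fails if it takes over 38 s, if anything falls off the work surface, if the arm or the gripper's body presses on something with over 40 N, if the wrist force passes 120 N, or if a joint passes its speed limit or range.

ROBOT

A 7-joint arm with a two-finger parallel gripper is mounted at the origin on the work surface. World frame = base frame: x ahead of the robot, y to its left, z up, the work surface at z = 0. Lengths are in m, angles in rad, forces in N, time in s.
With the tool pointing down it reaches from about 0.35 to 0.9 m from the base axis. Payload 19.9 kg.
Tool frame: the origin (TCP) lies at the very end of the fingers, on their centre line; the grasp point (between the pads) lies 19 mm behind it; z points along the fingers, y is the line along which they close (so a half turn about z gives the same grasp; the last joint's range is limited). The gripper opens to 94 mm and grips with 3 to 60 N. Pads are 16 mm wide; open, the fingers measure 119 mm over their backs; the gripper's body (75 mm by 177 mm) begins 78 mm behind the grasp point.
Start: joints at [-1.304, 0.417, -0.01, 1.614, 0.005, 1.111, -0.053], TCP at [0.19, 0.595, 0.205] pointing down, gripper open.
Joint ranges: [-2.81, 2.81], [-0.39, 2.02], [-1.27, 1.25], [0.06, 2.57], [-1.19, 4.33], [0.19, 2], [-2.82, 2.82]. Speed limits (rad/s): [1.89, 1.89, 2.39, 2.39, 3.01, 3.01, 3.01].

INTERFACE

Orientations are given as [roll, pitch, yaw] about the fixed x, y, z axes, in that order (R = Rz(yaw) Ry(pitch) Rx(roll)).
In Python, from workcell import robot gives the robot as it stands.
- The arm moves only by the shell command python3 -m creep 'ROWS' [FORCE]. ROWS is a JSON list of rows, 1 to 12 of them, each an object with the fields aperture (the finger opening in m), xyz (a list: dx, dy, dz in shares of 0.5 m (1.0 is 0.5 m)), rz (a turn about the tool's z in shares of 2 pi rad (1.0 is 2 pi rad)); a field left out counts as zero (the opening has to be given); each row shifts and turns the commanded pose from where the row before left it, along the tool's axes as they then stand; what a row does not reach is not made up. A row lasts 1/8 s, in which the tool goes at most 0.0625 m and 0.188 rad, less where a joint would pass 70% of its speed; a pose out of reach is approached as far as the arm can. The fingers move at their own pace and stop on an object; FORCE is the grip in N (left out, the last holds). Time passes only in rows, so rows that do not move let the fingers close. It prints the time, the measured TCP pose, the force, the opening and the grip force at its end. No shift or turn number may pass 1 either way. Input that does not fit is refused with a message, and nothing moves.
- robot.sense(): the state, without advancing time (a new reading comes with each control period).
- robot.camera(name): name is "side" or "top" or "wrist"; returns a dict with "pixels" (384x512x3 uint8, red, green, blue), "z_map" (384x512 float32, m along the optical axis (not along the pixel's ray), 0 where there is no reading), "fovy" (degrees; the focal length in pixels is half the picture's height over the tangent of half this angle, whatever the lens; pixels are square), "cx", "cy" (the principal point, pixels), "dist_coeffs" ([k1, k2, p1, p2, k3] as OpenCV has them; the pictures are not rectified), "xyz" and "orientation" of the camera in the world; the wrist camera has in their place "mount" (4x4, takes a point from camera to tool coordinates, whose origin is the TCP and whose axes are the flange's). Camera axes: x right, y down, z forward; pixel columns grow to the right and rows downward; lengths in m; the calibration is good to about 2 mm. A picture is of the moment at which its call begins: read the wrist's pose just before it.
- robot.close_job(): hands the job in; it is judged then, once.
Trained networks look in a picture, given as the dict that the camera call returned (one of the last four; its "shot" number tells which), for a name from the list of things; names that differ only in an ending like _2 or _b are one class to them, and where a whole thing is asked for, a point or a joint stands for the part that bears it (a point fixed in the world has none). Each returns a list of dicts, best first, with "p" (0 to 1); they miss things now and then, are a little off and sometimes report something else, mostly with a low value. They report only what shows in the picture. A call takes as long as a camera call. They do not tell look-alikes from the thing itself.
- robot.find_in(name, picture): "box" ([left, top, right, bottom] in pixels, round what is visible of it).
- robot.outline_of(name, picture): "mask" (384x512 bool, what is visible of it) and "box" ([left, top, right, bottom] in pixels, round what is visible of it).
- robot.place_of(name, picture): "point" ([column, row] in pixels: a listed point, or the origin of a listed thing).
The state is a dict: "t": time; "qpos": joint angles; "joint_velocities": joint speeds; "joint_torque": joint torques, N m; "tcp_pos": TCP position; "orientation": TCP orientation; "force": force on the tool from outside, world axes, zero at the start; "torque": the same for the moment, N m; "finger_gap": finger opening in m; "gripper_force": force on a finger pad.
Only numpy, scipy, OpenCV 4.12 (cv2) and the standard library are available. Lean on these libraries where they do the work, as an engineer would, in place of code of your own. Each camera call takes 0.05 s, during which the arm holds its last target. There are 200 camera calls.

## Working session

There is one attempt and no reset: what is moved stays moved. The work goes in short steps, Python scripts to look and compute and a shell command to move; the robot and the scene stay as the last step left them, time stands still between calls to the robot, and variables do not carry over. Pictures are saved under pics/ and viewed, at most 10 in all, crops included, and the job is handed in when it is done.

```bash
ls; mkdir -p pics
cat > h.py <<'E'
import numpy as np, cv2
from scipy.spatial.transform import Rotation as Ro
from workcell import robot
def cam(n):
    s=robot.sense(); c=robot.camera(n)
    f=192/np.tan(np.radians(c["fovy"])/2)
    c["K"]=np.array([[f,0,c["cx"]],[0,f,c["cy"]],[0,0,1.]])
    if n=="wrist":
        T=np.eye(4);T[:3,:3]=Ro.from_euler("xyz",s["orientation"]).as_matrix();T[:3,3]=s["tcp_pos"]
        c["T"]=T@np.array(c["mount"])
    else:
        o=np.array(c["orientation"]);T=np.eye(4)
        T[:3,:3]=Ro.from_euler("xyz",o).as_matrix() if o.size==3 else o.reshape(3,3)
        T[:3,3]=c["xyz"];c["T"]=T
    return c
def rays(c,uv):
    p=cv2.undistortPoints(np.array(uv,float).reshape(-1,1,2),c["K"],np.array(c["dist_coeffs"],float))[:,0]
    return np.c_[p,np.ones(len(p))]
def at_z(c,uv,z):
    d=rays(c,uv)@c["T"][:3,:3].T; o=c["T"][:3,3]
    return o+d*((z-o[2])/d[:,2])[:,None]
def cloud(c):
    v,u=np.mgrid[:384,:512]; r=rays(c,np.c_[u.ravel(),v.ravel()])
    return ((r*c["z_map"].reshape(-1,1))@c["T"][:3,:3].T+c["T"][:3,3]).reshape(384,512,3)
def save(c,n,crop=None,k=1):
    im=c["pixels"][...,::-1]
    if crop: im=im[crop[1]:crop[3],crop[0]:crop[2]]
    cv2.imwrite("pics/"+n,cv2.resize(im,None,fx=k,fy=k,interpolation=cv2.INTER_CUBIC))
E
python3 - <<'E'
from h import *
np.set_printoptions(precision=4,suppress=True)
s=robot.sense();print(s["t"],s["tcp_pos"],s["orientation"],s["force"])
ims=[]
for n in("top","side"):
    c=cam(n);ims.append(c["pixels"]);print(n,c["T"],c["fovy"],c["dist_coeffs"])
    for m,z in(("spool_red",0),("spool_red_hub",.078),("spool_blue",0),("winder",0),("spindle_ribs",.112)):
        for r in robot.place_of(m,c)[:4]: print(m,np.round(r["p"],2),np.array(r["point"]),at_z(c,r["point"],z)[0])
    save(c,n+".png",None,1.5)
E
```

```text
pics
0.0 [0.1898 0.5951 0.2048] [-3.1404  0.0001  2.8328] [-0.1709  0.1199  0.2393]
top [[-0.0897 -0.9699  0.2263  0.3616]
 [-0.996   0.0885 -0.0152  0.0053]
 [-0.0053 -0.2267 -0.9739  0.9885]
 [ 0.      0.      0.      1.    ]] 57.739539945266785 [0.0367 0.     0.     0.     0.    ]
spool_red 0.64 [351.8 208.3] [ 0.5203 -0.2782  0.    ]
spool_red 0.63 [355.9 245.6] [ 0.4143 -0.2733  0.    ]
spool_red_hub 0.78 [365.5 240.2] [ 0.4217 -0.2781  0.078 ]
spool_red_hub 0.73 [207.  200.4] [0.5639 0.125  0.078 ]
spool_red_hub 0.68 [362.6 200.7] [ 0.5256 -0.2873  0.078 ]
spool_blue 0.89 [297.5 207.7] [ 0.5361 -0.1235  0.    ]
winder 0.69 [209.2 203. ] [ 0.573   0.1293 -0.    ]
winder 0.68 [135.5 241.7] [0.481  0.3419 0.    ]
winder 0.16 [297.4 209.8] [ 0.53   -0.1225 -0.    ]
spindle_ribs 0.66 [204.1 192.3] [0.5784 0.1267 0.112 ]
spindle_ribs 0.5 [118.1 237.5] [0.482  0.3466 0.112 ]
side [[ 0.9916 -0.0974  0.0847  0.498 ]
 [-0.129  -0.7722  0.6221 -0.6181]
 [ 0.0048 -0.6278 -0.7783  0.8682]
 [ 0.      0.      0.      1.    ]] 47.864875957198564 [-0.0789  0.      0.      0.      0.    ]
spool_red 0.78 [188.1 334. ] [ 0.4139 -0.2732  0.    ]
spool_red 0.57 [238.3 335.3] [ 0.5164 -0.2886  0.    ]
spool_red 0.53 [246.3 149.9] [ 0.5972  0.2393 -0.    ]
spool_red_hub 0.87 [241.8 314.1] [ 0.5261 -0.2771  0.078 ]
spool_red_hub 0.56 [188.3 315.4] [ 0.4234 -0.2671  0.078 ]
spool_blue 0.82 [238.1 264.6] [ 0.5342 -0.1232  0.    ]
winder 0.73 [207.  128.9] [0.4927 0.3402 0.    ]
winder 0.59 [247.2 180.6] [0.5858 0.1257 0.    ]
spindle_ribs 0.64 [203.2  99.3] [0.4904 0.3376 0.112 ]
spindle_ribs 0.48 [245.1 149.1] [0.5818 0.1318 0.112 ]
```

View pics/top.png

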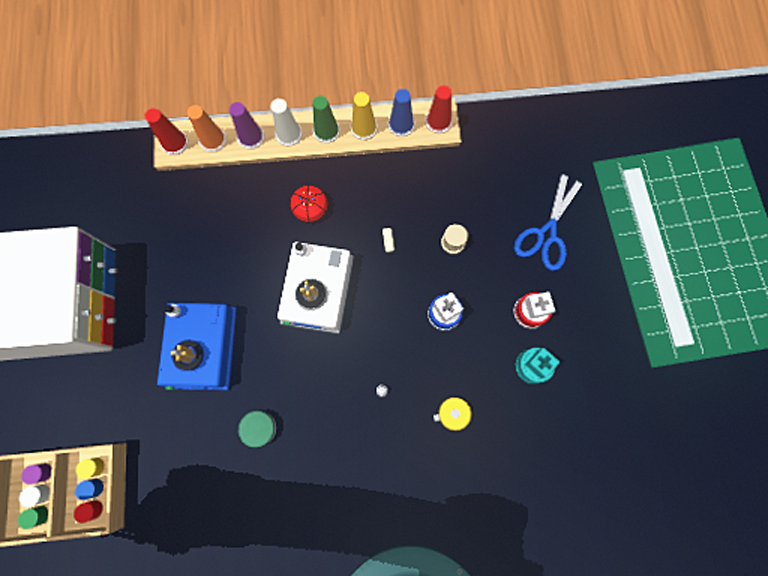

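View pics/side.png

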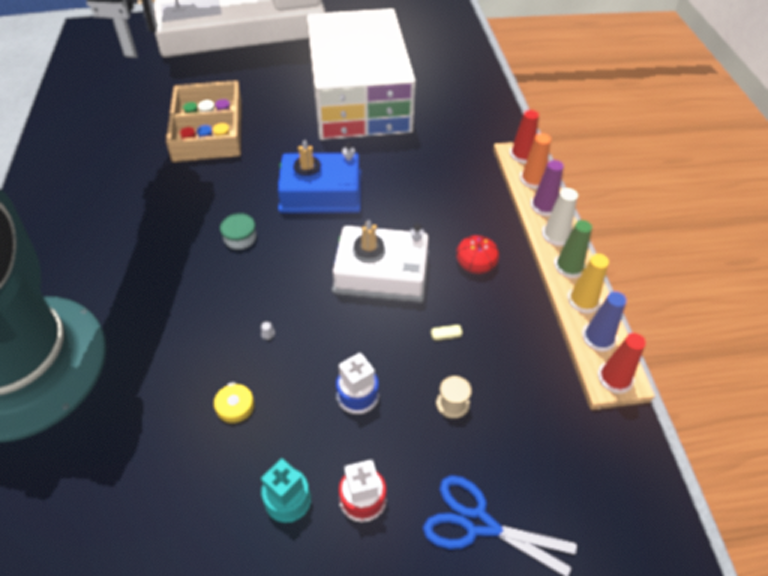

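The top picture shows the red spool at about (535,308), with turquoise below it and blue to its left. The white winder's spindle is at (310,293), and the blue look-alike is to its left. The side view agrees. I'll approach over the winder, look at it with the wrist camera, and then go on to the spool.

```bash
cat >> h.py <<'E'
def go(target,yaw=None):
    s=robot.sense();R=Ro.from_euler("xyz",s["orientation"]).as_matrix()
    print("tool delta",np.round(R.T@(np.array(target)-s["tcp_pos"]),4),"tcp",np.round(s["tcp_pos"],4),"rpy",np.round(s["orientation"],4),"t",s["t"])
E
python3 - <<'E'
from h import *
np.set_printoptions(precision=4,suppress=True)
go([.52,.13,.25]); c=cam("wrist");print(c["mount"],c["fovy"]); save(c,"w0.png")
E
```

```text
tool delta [-0.4559 -0.3431 -0.0445] tcp [0.1899 0.5954 0.2054] rpy [-3.1415  0.      2.8328] t 0.6
[[ 0.0006 -0.9605 -0.2784  0.0823]
 [ 1.      0.0004  0.0009  0.001 ]
 [-0.0008 -0.2784  0.9605 -0.1788]
 [ 0.      0.      0.      1.    ]] 61.813723906173585
```

The manual's scale: shifts go in shares of 0.5 m and turns go in shares of 2 pi rad. Converting my numbers, -0.0456 m / 0.5 = -0.0912, -0.0343 m / 0.5 = -0.0686.

```bash
python3 -m creep '[{"aperture": 0.094,"xyz": [-0.0912,-0.0686,-0.009]},{"aperture": 0.094,"xyz": [-0.0912,-0.0686,-0.009]},{"aperture": 0.094,"xyz": [-0.0912,-0.0686,-0.009]},{"aperture": 0.094,"xyz": [-0.0912,-0.0686,-0.009]},{"aperture": 0.094,"xyz": [-0.0912,-0.0686,-0.009]},{"aperture": 0.094,"xyz": [-0.0912,-0.0686,-0.009]},{"aperture": 0.094,"xyz": [-0.0912,-0.0686,-0.009]},{"aperture": 0.094,"xyz": [-0.0912,-0.0686,-0.009]},{"aperture": 0.094,"xyz": [-0.0912,-0.0686,-0.009]},{"aperture": 0.094,"xyz": [-0.0912,-0.0686,-0.009]}]'
python3 - <<'E'
from h import *
np.set_printoptions(precision=4,suppress=True)
print(robot.sense()["joint_velocities"])
c=cam("wrist")
for m,z in(("winder",0),("spindle_ribs",.112)):
    for r in robot.place_of(m,c)[:4]: print(m,np.round(r["p"],2),np.array(r["point"]),at_z(c,r["point"],z)[0])
save(c,"w1.png",None,1.5); np.save("w1",{k:c[k] for k in("pixels","z_map","K","T","dist_coeffs")})
go([.47,-.28,.25])
E
```

```text
t: 1.9
tcp_pos: [0.521, 0.1285, 0.2509]
orientation: [3.141, 0.0, 2.833]
force: [1.5, 1.0, -0.2]
finger_gap: 0.094
gripper_force: 0.0
[ 0.6169  0.2697  0.3086 -0.3782 -0.1478  0.1409  0.9581]
winder 0.73 [409.2  90.2] [0.489  0.3449 0.    ]
winder 0.7 [267.7 197.7] [0.5713 0.1304 0.    ]
winder 0.66 [304.4   0. ] [0.3498 0.2442 0.    ]
spindle_ribs 0.82 [468.5  82.7] [0.4871 0.3499 0.112 ]
spindle_ribs 0.6 [271.8 234.7] [0.5787 0.1286 0.112 ]
tool delta [-0.0768 -0.4034  0.0009] tcp [0.5213 0.1274 0.2506] rpy [-3.1412  0.0008  2.8282] t 2.05
```

View pics/w1.png

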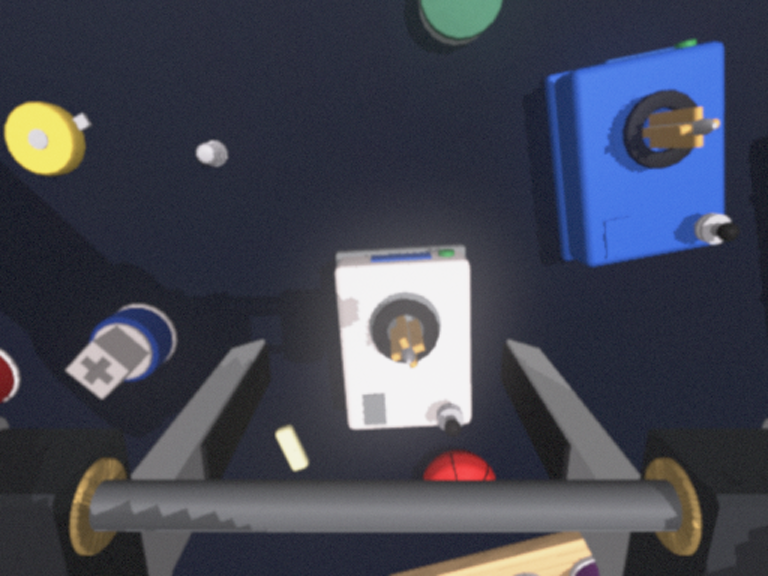

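The wrist picture shows the white winder's ring at about (405,328) with the brass ribs near (407,345), and the post at (452,415), bottom right. I'll take one closer look to get the rib angle.

To row units: 0.035 m / 0.5 = 0.07, 0.01 m / 0.5 = 0.02.

```bash
python3 -m creep '[{"aperture": 0.094,"xyz": [0,0,0.07]},{"aperture": 0.094,"xyz": [0,0,0.07]},{"aperture": 0.094,"xyz": [0,0,0.02]},{"aperture": 0.094}]'
python3 - <<'E'
from h import *
np.set_printoptions(precision=4,suppress=True)
c=cam("wrist")
pt=np.array([.579,.129])
for m,z in(("winder",0),("spindle_ribs",.112)):
    for r in robot.place_of(m,c)[:4]: print(m,np.round(r["p"],2),np.array(r["point"]),at_z(c,r["point"],z)[0])
save(c,"w2.png",(150,130,400,330),3); np.save("w2",{k:c[k] for k in("pixels","z_map","K","T","dist_coeffs")})
P=cloud(c).reshape(-1,3);d=np.hypot(*(P[:,:2]-pt).T)
Q=P[(d<.04)&(P[:,2]>.065)]
print(np.histogram(Q[:,2],bins=np.arange(.06,.135,.005)))
T=Q[(Q[:,2]>.106)&(Q[:,2]<.116)];print(len(T),T.mean(0))
S=P[(d<.04)&(abs(P[:,2]-.072)<.004)];print("seat",len(S),cv2.minEnclosingCircle(S[:,:2].astype(np.float32)))
W=P[(d<.13)&(abs(P[:,2]-.056)<.004)];print("box",cv2.minAreaRect((W[:,:2]*1000).astype(np.float32)))
go([.47,-.28,.25])
E
```

```text
t: 2.55
tcp_pos: [0.52, 0.1306, 0.1708]
orientation: [-3.141, -0.0, 2.834]
force: [-0.7, -0.2, 0.3]
finger_gap: 0.094
gripper_force: 0.0
winder 0.81 [442.7  88.4] [0.4878 0.345  0.    ]
winder 0.47 [276.3 276. ] [0.6451 0.1175 0.    ]
spindle_ribs 0.84 [273.3 274.2] [0.5777 0.1281 0.112 ]
(array([   0,  195, 1222,   60,   59,   70,   70,   79,   97,  122,  188,
         58,   53,   13,    0]), array([0.06 , 0.065, 0.07 , 0.075, 0.08 , 0.085, 0.09 , 0.095, 0.1  ,
       0.105, 0.11 , 0.115, 0.12 , 0.125, 0.13 , 0.135]))
293 [0.577  0.1282 0.1104]
seat 1338 ((0.579391598701477, 0.1283021718263626), 0.026949120685458183)
box ((597.5845947265625, 123.40773010253906), (107.78155517578125, 142.40550231933594), 75.76358795166016)
tool delta [-0.0764 -0.4064 -0.0786] tcp [0.5207 0.1304 0.1717] rpy [3.1405 0.0013 2.8331] t 2.7
```

View pics/w2.png

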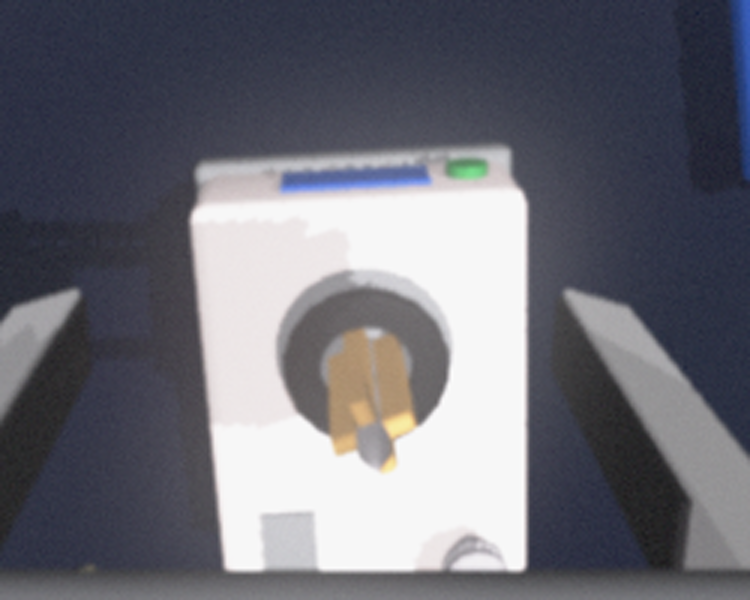

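```bash
cat > fit.py <<'E'
from h import *
def crossfit(X,c0,L,w,rad=.004):
    best=[]
    for a in np.radians(np.arange(-45,45,1.)):
        for dx in np.arange(-rad,rad+1e-6,.0005):
            for dy in np.arange(-rad,rad+1e-6,.0005):
                p=X-(c0+[dx,dy]);q=np.abs(np.c_[p[:,0]*np.cos(a)+p[:,1]*np.sin(a),-p[:,0]*np.sin(a)+p[:,1]*np.cos(a)])
                lo=q.min(1);hi=q.max(1)
                o=np.maximum(np.maximum(lo-w/2,0),np.maximum(hi-L/2,0))
                best.append((np.minimum(o,.004).mean(),np.degrees(a),c0[0]+dx,c0[1]+dy))
    best.sort();return best
E
python3 - <<'E'
from fit import *
c=np.load("w2.npy",allow_pickle=True).item()
P=cloud(c);h=c["pixels"].astype(int)
c0=np.array([.5785,.1283]);d=np.hypot(P[...,0]-c0[0],P[...,1]-c0[1])
for lo,hi in((.1085,.114),(.085,.114)):
    m=(d<.018)&(P[...,2]>lo)&(P[...,2]<hi)
    b=crossfit(P[m][:,:2],c0,.024,.006,.003)
    print(m.sum(),[np.round(x,4).tolist() for x in b[:6]])
    if lo>.1:
        s=np.full((60,60),".")
        for q in P[m]: s[tuple(np.clip(((q[:2]-c0)*1000+20).astype(int),0,39))]="#"
        print("\n".join("".join(r[:40]) for r in s[:40]))
E
```

```text
239 [[0.0, 6.0, 0.5795, 0.1283], [0.0, 5.0, 0.5795, 0.1283], [0.0, 5.0, 0.5795, 0.1278], [0.0, 4.0, 0.5795, 0.1278], [0.0, 4.0, 0.5795, 0.1283], [0.0, 6.0, 0.5795, 0.1278]]
........................................
........................................
........................................
........................................
........................................
........................................
........................................
........................................
................#...##..................
................#####...................
................######..................
...............#.#####..................
................##.###..................
................######..................
................#.#####.................
.................#####..................
.................######.................
................##.#.##..######.........
..........#.#####......#########........
........########.......####.###.........
.......########.........#.##...#........
........###.#...........##..####........
.......########..........
[... 181 characters left out ...]
.......................................
......................#.................
......................#.................
....................####................
...................####.................
..................######................
..................##.##.................
........................................
........................................
........................................
........................................
........................................
........................................
619 [[0.0, 6.0, 0.579, 0.1283], [0.0, 6.0, 0.5795, 0.1283], [0.0, 5.0, 0.579, 0.1283], [0.0, 5.0, 0.5795, 0.1283], [0.0, 7.0, 0.579, 0.1283], [0.0, 4.0, 0.579, 0.1283]]
```

To row units: -0.058 m / 0.5 = -0.116, -0.042 m / 0.5 = -0.084.

```bash
python3 -m creep '[{"aperture": 0.094,"xyz": [-0.02,-0.084,-0.032]},{"aperture": 0.094,"xyz": [-0.02,-0.116,-0.032]},{"aperture": 0.094,"xyz": [-0.02,-0.116,-0.032]},{"aperture": 0.094,"xyz": [-0.02,-0.116,-0.032]},{"aperture": 0.094,"xyz": [-0.02,-0.116,-0.012]},{"aperture": 0.094,"xyz": [-0.02,-0.116,0]},{"aperture": 0.094,"xyz": [-0.02,-0.116,0]},{"aperture": 0.094}]'
python3 - <<'E'
from fit import *
np.set_printoptions(precision=4,suppress=True)
c=cam("wrist");print(robot.sense()["tcp_pos"])
for m,z in(("spool_red",0),("spool_red_hub",.078)):
    for r in robot.place_of(m,c)[:4]: print(m,np.round(r["p"],2),np.array(r["point"]),at_z(c,r["point"],z)[0])
save(c,"w3.png",None,1.5); np.save("w3",{k:c[k] for k in("pixels","z_map","K","T","dist_coeffs")})
P=cloud(c).reshape(-1,3);d=np.hypot(*(P[:,:2]-[.523,-.28]).T)
H=P[(d<.04)&(abs(P[:,2]-.078)<.006)];print(len(H),H.mean(0),cv2.minAreaRect((H[:,:2]*1000).astype(np.float32)))
go([.523,-.28,.25])
E
```

```text
t: 3.7
tcp_pos: [0.467, -0.2671, 0.2416]
orientation: [-3.14, 0.002, 2.827]
force: [0.5, 1.8, -0.8]
finger_gap: 0.0945
gripper_force: 0.0
[ 0.4679 -0.2646  0.2413]
spool_red 0.89 [258.7 204.8] [ 0.5206 -0.2804  0.    ]
spool_red 0.66 [245.5 133.2] [ 0.4226 -0.2667  0.    ]
spool_red_hub 0.88 [239.5 135.9] [ 0.4171 -0.2688  0.078 ]
spool_red_hub 0.64 [255.6 225.6] [ 0.5188 -0.2841  0.078 ]
751 [ 0.5209 -0.2808  0.077 ] ((521.721435546875, -281.05194091796875), (36.566444396972656, 36.264434814453125), 7.543270111083984)
tool delta [-0.0572 -0.0006 -0.009 ] tcp [ 0.4687 -0.2621  0.241 ] rpy [3.1412 0.0007 2.8335] t 3.85
```

View pics/w3.png

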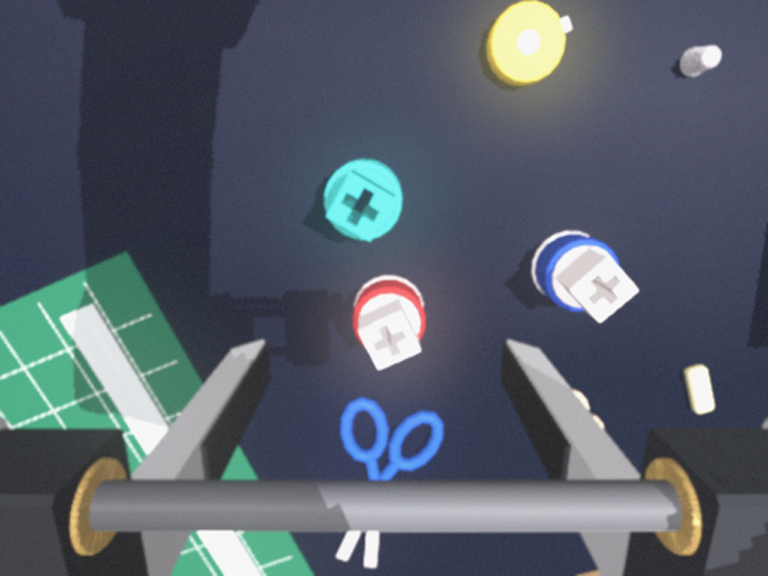

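The wrist picture shows the red hub with its cross bore at about (390,342), turquoise at (362,205) and blue at (603,290). The hub is turned 7.5° and the ribs 5.5°, both mod 90°. I'll turn the tool to the hub first.

To row units: -0.03 m / 0.5 = -0.06, 0.02 m / 0.5 = 0.04, -0.147 rad / 6.2832 = -0.0234.

```bash
python3 -m creep '[{"aperture": 0.094,"xyz": [-0.06,0,0.04],"rz": -0.0234},{"aperture": 0.094,"xyz": [0,0,0.04],"rz": -0.0234},{"aperture": 0.094,"xyz": [0,0,0.04],"rz": -0.0234},{"aperture": 0.094}]'
python3 - <<'E'
from h import *
print(np.round(robot.sense()["qpos"],3)); c=cam("wrist")
P=cloud(c).reshape(-1,3);d=np.hypot(*(P[:,:2]-[.5217,-.281]).T)
H=P[(d<.03)&(abs(P[:,2]-.078)<.006)];print(len(H),H.mean(0),cv2.minAreaRect((H[:,:2]*1000).astype(np.float32)))
go([.5217,-.281,.048])
E
```

```text
t: 4.35
tcp_pos: [0.4969, -0.2703, 0.1799]
orientation: [3.14, -0.001, -3.008]
force: [-0.1, 0.7, 1.0]
finger_gap: 0.0941
gripper_force: 0.0
[ 0.069  0.366  0.469  1.803 -0.191  1.02   2.317]
1116 [ 0.52076163 -0.28098072  0.07718589] ((521.6092529296875, -281.1165771484375), (36.262359619140625, 35.873939514160156), 7.751053333282471)
tool delta [-0.023  -0.0133  0.1329] tcp [ 0.4972 -0.2709  0.1809] rpy [ 3.1412e+00 -1.0000e-04 -3.0112e+00] t 4.4
```

To row units: 0.035 m / 0.5 = 0.07, -0.0235 m / 0.5 = -0.047.

```bash
python3 -m creep '[{"aperture": 0.094,"xyz": [-0.047,-0.026,0.06]},{"aperture": 0.094,"xyz": [0,0,0.07]},{"aperture": 0.094},{"aperture": 0.094}]'
python3 -c "
from h import *
go([.5216,-.2811,.048]);print(robot.sense()['qpos'])"
```

```text
t: 4.9
tcp_pos: [0.5226, -0.2818, 0.1174]
orientation: [-3.141, 0.002, -3.011]
force: [0.4, -0.6, 1.1]
finger_gap: 0.0939
gripper_force: 0.0
tool delta [0.001  0.0009 0.0694] tcp [ 0.5226 -0.2818  0.1174] rpy [-3.1406e+00  1.6000e-03 -3.0106e+00] t 4.9
[ 0.10652796  0.48951476  0.43955053  1.78659641 -0.25447738  0.91970953
  2.35770483]
```

To row units: 0.035 m / 0.5 = 0.07, 0.0345 m / 0.5 = 0.069.

```bash
python3 -m creep '[{"aperture": 0.094,"xyz": [0.002,0.002,0.07]},{"aperture": 0.094,"xyz": [0,0,0.069]},{"aperture": 0.06},{"aperture": 0.03},{"aperture": 0.03},{"aperture": 0.03},{"aperture": 0.03},{"aperture": 0.03}]' 50
```

```text
t: 5.9
tcp_pos: [0.5208, -0.2809, 0.0462]
orientation: [-3.141, 0.0, -3.009]
force: [0.3, -0.4, -0.3]
finger_gap: 0.0372
gripper_force: 0.3
```

To row units: -0.05 m / 0.5 = -0.1, -0.04 m / 0.5 = -0.08.

```bash
python3 -m creep '[{"aperture": 0.03},{"aperture": 0.03},{"aperture": 0.03,"xyz": [0,0,-0.02]},{"aperture": 0.03,"xyz": [0,0,-0.08]},{"aperture": 0.03,"xyz": [0,0,-0.1]},{"aperture": 0.03,"xyz": [0,0,-0.1]},{"aperture": 0.03,"xyz": [0,0,-0.1]},{"aperture": 0.03}]' 50
python3 -c "
from h import *
go([.52,.02,.26]);print(robot.sense()['qpos'])"
```

```text
t: 6.9
tcp_pos: [0.5219, -0.2817, 0.2501]
orientation: [-3.139, 0.005, -3.01]
force: [-0.5, 0.4, -1.2]
finger_gap: 0.0351
gripper_force: 50.0
tool delta [-0.0379  0.2993 -0.0105] tcp [ 0.5219 -0.2817  0.2501] rpy [-3.1388  0.0053 -3.0096] t 6.9
[ 0.05919799  0.34465195  0.49190415  1.66327761 -0.17521768  1.17140216
  2.29682032]
```

To row units: 0.05 m / 0.5 = 0.1, 0.04 m / 0.5 = 0.08.

```bash
python3 -m creep '[{"aperture": 0.03,"xyz": [-0.012,0.08,0]},{"aperture": 0.03,"xyz": [-0.014,0.1,0]},{"aperture": 0.03,"xyz": [-0.014,0.1,0]},{"aperture": 0.03,"xyz": [-0.014,0.1,0]},{"aperture": 0.03,"xyz": [-0.012,0.1,0]},{"aperture": 0.03,"xyz": [0,0.06,0]},{"aperture": 0.03}]' 50
python3 - <<'E'
from fit import *
np.set_printoptions(precision=4,suppress=True)
print(robot.sense()['qpos'])
c=cam("wrist");s=robot.sense()
for r in robot.place_of("spool_red_hub",c)[:4]: print(np.round(r["p"],2),r["point"],at_z(c,r["point"],s["tcp_pos"][2]+.03)[0])
P=cloud(c);R=Ro.from_euler("xyz",s["orientation"]).as_matrix()
L=(P-s["tcp_pos"])@R
m=(abs(L[...,0])<.03)&(abs(L[...,1])<.03)&(L[...,2]>-.05)&(L[...,2]<.01)
H=L[m];print(m.sum(),np.histogram(H[:,2],bins=np.arange(-.05,.011,.004)))
T=H[(H[:,2]<-.02)&(H[:,2]>-.04)];print(np.median(T,0),cv2.minAreaRect((T[:,:2]*1000).astype(np.float32)))
save(c,"w4.png",None,1.5); np.save("w4",{k:c[k] for k in("pixels","z_map","K","T","dist_coeffs")})
go([.5793,.1283,.25])
E
```

```text
t: 7.78
tcp_pos: [0.5173, -0.0066, 0.2454]
orientation: [3.141, -0.001, -3.006]
force: [0.8, 0.3, -0.3]
finger_gap: 0.0356
gripper_force: 50.0
[-0.3587  0.1911  0.357   1.8411 -0.0741  1.1233  1.7312]
0.94 [256.6, 271.7] [ 0.5203 -0.0047  0.2755]
0.73 [6.0, 47.8] [ 0.4287 -0.1256  0.2755]
9010 (array([ 290,  259,  232,  237, 3297,  621,  558,  481,  433,  328,  281,
        283,  202,  745,  763]), array([-0.05 , -0.046, -0.042, -0.038, -0.034, -0.03 , -0.026, -0.022,
       -0.018, -0.014, -0.01 , -0.006, -0.002,  0.002,  0.006,  0.01 ]))
[ 0.0062  0.0023 -0.031 ] ((-1.028564453125, 1.5839881896972656), (56.845455169677734, 37.08962631225586), 89.80143737792969)
tool delta [-0.0793  0.1283 -0.0045] tcp [ 0.5176 -0.0093  0.2456] rpy [-3.1413 -0.0007 -3.0095] t 7.875
```

View pics/w4.png

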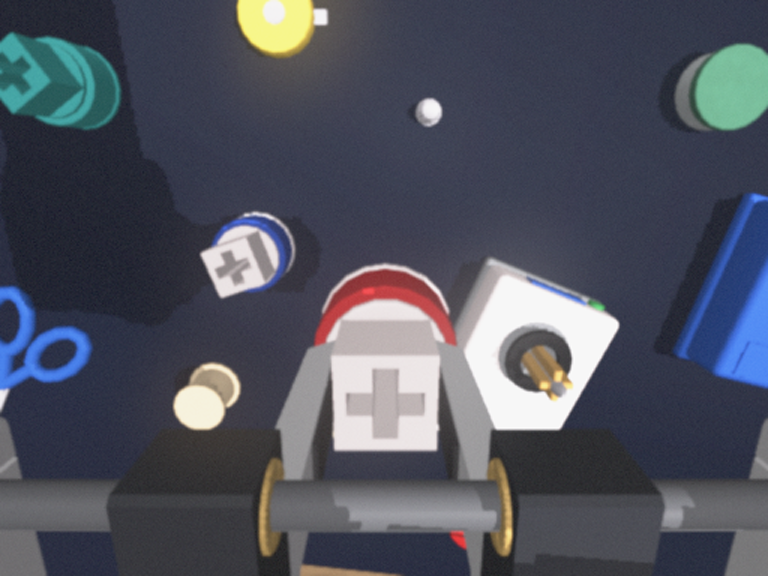

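The wrist picture shows the red spool held square, with its bore at (385,402), and the white winder's ring at (537,358) in the same frame. I'll measure both relative to the tool.

```bash
cat > rel.py <<'E'
from fit import *
def rel(c):
    R0=c["T"]; s=robot.sense(); M=np.array(s and c["mount"]); c=dict(c); c["T"]=M
    L=cloud(c)
    hb=c["pixels"].astype(int)
    # hub top in tool frame, excluding fingers
    m=(abs(L[...,0])<.024)&(abs(L[...,1])<.0165)&(abs(L[...,2]+.031)<.0035)
    m[:220]=m[:220]; H=L[m]
    print("hub n",m.sum(),"x 2/98%",np.percentile(H[:,0],[1,99]),"med",np.median(H,0))
    # bore: dark within hub top, at plane z
    g=cv2.cvtColor(c["pixels"],cv2.COLOR_RGB2GRAY); z=np.median(H[:,2])
    v,u=np.mgrid[:384,:512]; uv=np.c_[u.ravel(),v.ravel()]
    r=rays(c,uv)@M[:3,:3].T; o=M[:3,3]; Q=(o+r*((z-o[2])/r[:,2])[:,None]).reshape(384,512,3)
    w=(np.hypot(Q[...,0]-np.mean(np.percentile(H[:,0],[1,99])),Q[...,1])<.0158)
    t,_=cv2.threshold(g[w].reshape(-1,1),0,255,cv2.THRESH_OTSU); d=w&(g<t)
    b=crossfit(Q[d][:,:2],Q[d][:,:2].mean(0),.027,.009,.002)[:5]
    print("bore n",d.sum(),t,"mean",Q[d].mean(0),[np.round(x,4).tolist() for x in b])
    return L,Q[d][:,:2].mean(0)
E
python3 - <<'E'
from rel import *
np.set_printoptions(precision=4,suppress=True)
c=np.load("w4.npy",allow_pickle=True).item(); c["mount"]=np.array([[.0006,-.9605,-.2784,.0823],[1,.0004,.0009,.001],[-.0008,-.2784,.9605,-.1788],[0,0,0,1.]])
L,b=rel(c)
g=np.array([-.0793,.1283])
tz=.2454
h=tz-L[...,2]
d=np.hypot(L[...,0]-g[0],L[...,1]-g[1])
S=L[(d<.04)&(abs(h-.072)<.004)][:,:2];print("seat",len(S),cv2.minEnclosingCircle(S.astype(np.float32)))
m=(d<.03)&(h>.085)&(h<.115);B=L[m][:,:2]
x=crossfit(B,B.mean(0),.024,.006,.004)[:6];print(m.sum(),[np.round(q,4).tolist() for q in x])
go([.5793,.1283,.25])
E
```

```text
hub n 3064 x 2/98% [-0.0181  0.0177] med [ 0.0031 -0.0021 -0.0313]
bore n 1335 205.0 mean [-0.0002  0.001  -0.0313] [[0.0, 0.0, -0.0007, 0.001], [0.0, 0.0, -0.0002, 0.001], [0.0, 1.0, -0.0007, 0.001], [0.0, -1.0, -0.0007, 0.001], [0.0, -1.0, -0.0002, 0.001]]
seat 898 ((-0.0793524980545044, 0.12436804175376892), 0.027096398174762726)
433 [[0.0, 3.0, -0.0793, 0.1241], [0.0, 2.0, -0.0793, 0.1241], [0.0, 4.0, -0.0793, 0.1241], [0.0, 1.0, -0.0793, 0.1241], [0.0, 2.0, -0.0793, 0.1246], [0.0, 1.0, -0.0788, 0.1241]]
tool delta [-0.0793  0.1283 -0.0045] tcp [ 0.5176 -0.0093  0.2456] rpy [-3.1413 -0.0007 -3.0095] t 7.875
```

To row units: -0.027 m / 0.5 = -0.054, -0.025 m / 0.5 = -0.05, 0.04 rad / 6.2832 = 0.0064.

```bash
python3 -m creep '[{"aperture": 0.03,"xyz": [-0.054,0.04,0.02],"rz": 0.0064},{"aperture": 0.03,"xyz": [-0.054,0.04,0.02]},{"aperture": 0.03,"xyz": [-0.05,0.036,0.02]},{"aperture": 0.03},{"aperture": 0.03},{"aperture": 0.03}]' 50
cat > look.py <<'E'
from rel import *
import sys
np.set_printoptions(precision=4,suppress=True)
s=robot.sense();print(s["joint_velocities"])
c=cam("wrist");L,b=rel(c)
R=Ro.from_euler("xyz",s["orientation"]).as_matrix();W=L@R.T+s["tcp_pos"];h=W[...,2]
g=np.array([.5793,.1283]);d=np.hypot(W[...,0]-g[0],W[...,1]-g[1])
S=L[(d<.04)&(abs(h-.072)<.004)][:,:2];print("seat",len(S),cv2.minEnclosingCircle(S.astype(np.float32)))
m=(d<.02)&(h>.08)&(h<.114);B=L[m][:,:2]
x=[q for q in crossfit(B,B.mean(0),.024,.006,.004)];x=np.array([q for q in x if q[0]<=x[0][0]+2e-5]);print("ribs",m.sum(),len(x),x.mean(0),x.std(0))
print("spool->ribs",x.mean(0)[2:]-b)
save(c,sys.argv[1],None,1.5)
go([.5793,.1283,.2])
E
python3 look.py w5.png
```

```text
t: 8.62
tcp_pos: [0.5901, 0.056, 0.2164]
orientation: [-3.141, 0.0, -3.051]
force: [0.0, 0.2, -1.7]
finger_gap: 0.0357
gripper_force: 50.0
[-0.0043 -0.0032 -0.006  -0.0009 -0.0012  0.     -0.0014]
hub n 3087 x 2/98% [-0.0186  0.0173] med [ 0.0025 -0.0024 -0.0313]
bore n 1364 185.0 mean [-0.0009  0.0013 -0.0313] [[0.0, 0.0, -0.0014, 0.0013], [0.0, 0.0, -0.0009, 0.0013], [0.0, -1.0, -0.0009, 0.0013], [0.0, 1.0, -0.0009, 0.0013], [0.0, -1.0, -0.0014, 0.0013]]
seat 1243 ((0.004129847511649132, 0.0727728009223938), 0.027133438736200333)
ribs 493 10 [ 0.     -0.5     0.0042  0.0723] [0.     1.5    0.     0.0002]
spool->ribs [0.0051 0.071 ]
tool delta [0.0042 0.0727 0.0164] tcp [0.5901 0.0563 0.2164] rpy [-3.1415  0.0005 -3.0506] t 8.675
```

To row units: 0.03 m / 0.5 = 0.06, 0.0113 m / 0.5 = 0.0226.

```bash
python3 -m creep '[{"aperture": 0.03,"xyz": [0.002,0.06,0]},{"aperture": 0.03,"xyz": [0.004,0.06,0]},{"aperture": 0.03,"xyz": [0.004,0.0226,0.02]},{"aperture": 0.03,"xyz": [0,0,0.02]},{"aperture": 0.03},{"aperture": 0.03}]' 50; python3 -c "
from h import *
c=cam('side');save(c,'s2.png',(180,60,320,190),4);go([.5793,.1283,.111]);s=robot.sense();print(s['force'],s['torque'])"
```

```text
t: 9.43
tcp_pos: [0.579, 0.1266, 0.1961]
orientation: [-3.141, 0.0, -3.051]
force: [-0.5, -0.3, -1.1]
finger_gap: 0.0358
gripper_force: 50.0
tool delta [-0.0003  0.0014  0.0852] tcp [0.5791 0.1268 0.1962] rpy [-3.1414e+00  3.0000e-04 -3.0506e+00] t 9.475
[ 0.14778246 -0.02709336 -0.80042415] [ 0.03551088  0.04075539 -0.0005086 ]
```

View pics/s2.png

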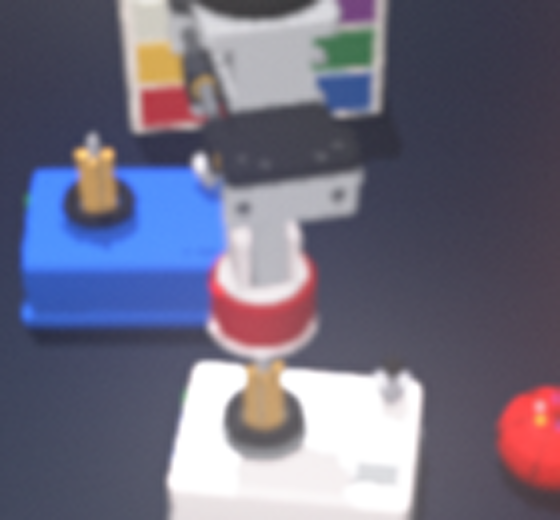

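The side picture shows the spool at (263,300) directly above the white winder's spindle tip at (265,358). I'll descend slowly.

To row units: 0.01 m / 0.5 = 0.02, 0.008 m / 0.5 = 0.016.

```bash
python3 -m creep '[{"aperture": 0.03,"xyz": [0,0,0.02]},{"aperture": 0.03,"xyz": [0,0,0.02]},{"aperture": 0.03,"xyz": [0,0,0.016]},{"aperture": 0.03},{"aperture": 0.03}]' 50; python3 -m creep '[{"aperture": 0.03,"xyz": [0,0,0.008]},{"aperture": 0.03,"xyz": [0,0,0.008]},{"aperture": 0.03,"xyz": [0,0,0.008]},{"aperture": 0.03,"xyz": [0,0,0.006]},{"aperture": 0.03}]' 50
```

```text
t: 10.1
tcp_pos: [0.5789, 0.1277, 0.1682]
orientation: [-3.142, 0.0, -3.049]
force: [-0.1, -0.0, -1.1]
finger_gap: 0.0356
gripper_force: 50.0
t: 10.72
tcp_pos: [0.5786, 0.1277, 0.1527]
orientation: [-3.141, -0.0, -3.049]
force: [-0.5, -0.7, -2.1]
finger_gap: 0.0355
gripper_force: 50.0
```

To row units: 0.008 m / 0.5 = 0.016, 0.006 m / 0.5 = 0.012.

```bash
python3 -m creep '[{"aperture": 0.03,"xyz": [0,0,0.016]},{"aperture": 0.03,"xyz": [0,0,0.016]},{"aperture": 0.03,"xyz": [0,0,0.016]},{"aperture": 0.03,"xyz": [0,0,0.012]},{"aperture": 0.03},{"aperture": 0.03}]' 60; python3 -m creep '[{"aperture": 0.03,"xyz": [0,0,0.006]},{"aperture": 0.03,"xyz": [0,0,0.006]},{"aperture": 0.03,"xyz": [0,0,0.006]},{"aperture": 0.03,"xyz": [0,0,0.004]},{"aperture": 0.03},{"aperture": 0.03}]' 60
```

```text
t: 11.48
tcp_pos: [0.5789, 0.1277, 0.1232]
orientation: [-3.142, 0.0, -3.049]
force: [-0.3, 0.5, -2.2]
finger_gap: 0.0359
gripper_force: 60.0
t: 12.22
tcp_pos: [0.5789, 0.1278, 0.1122]
orientation: [3.142, 0.0, -3.049]
force: [-0.1, 0.2, 4.6]
finger_gap: 0.0358
gripper_force: 60.0
```

To row units: 0.001 m / 0.5 = 0.002.

```bash
for i in 1; do python3 -m creep '[{"aperture": 0.03,"xyz": [0,0,0.002]},{"aperture": 0.03,"xyz": [0,0,0.002]},{"aperture": 0.03},{"aperture": 0.03}]' 60; done; python3 -m creep '[{"aperture": 0.03,"xyz": [0,0,0.002]},{"aperture": 0.03},{"aperture": 0.03}]' 60
```

```text
t: 12.72
tcp_pos: [0.5789, 0.1277, 0.1103]
orientation: [3.142, 0.0, -3.049]
force: [-0.7, -0.3, 6.1]
finger_gap: 0.0356
gripper_force: 60.0
t: 13.1
tcp_pos: [0.5791, 0.1278, 0.11]
orientation: [3.141, 0.001, -3.049]
force: [-4.6, -0.9, 18.2]
finger_gap: 0.0359
gripper_force: 60.0
```

Run:
```python
from rel import *
np.set_printoptions(precision=4,suppress=True)
for i in range(3):
    s=robot.sense();c=cam("wrist");print(s["tcp_pos"],s["force"],s["torque"])
L,b=rel(c);save(c,"w6.png",None,1.5)
```

```text
[0.5791 0.1278 0.11  ] [-4.6253 -0.9085 18.1863] [-0.2579  1.5009  0.0453]
[0.5791 0.1277 0.11  ] [-4.2802 -1.615  18.2657] [-0.2675  1.4865  0.0393]
[0.5791 0.1278 0.11  ] [-5.3204 -1.0808 18.5979] [-0.2375  1.5363 -0.0223]
hub n 3093 x 2/98% [-0.0186  0.0173] med [ 0.0028 -0.0024 -0.0313]
bore n 1363 181.0 mean [-0.0006  0.0013 -0.0313] [[0.0, 0.0, -0.0006, 0.0013], [0.0, -1.0, -0.0006, 0.0013], [0.0, 0.0, -0.0011, 0.0013], [0.0, 1.0, -0.0006, 0.0013], [0.0, -1.0, -0.0011, 0.0013]]
```

View pics/w6.png

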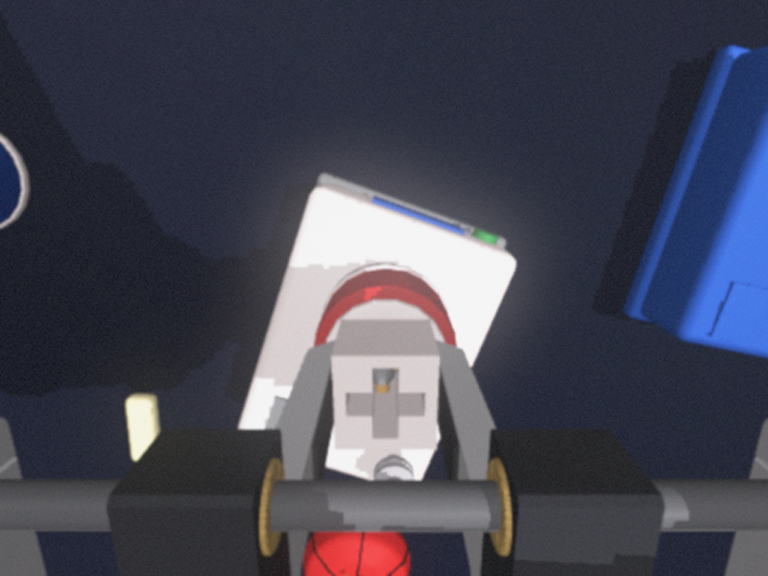

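The picture shows the spindle pin inside the bore at (385,380) and the spool square and seated on the winder. The hub top measures about 141 mm, close to the expected 142 mm, and the force is steady at 18 N, well above the spring's 8 N. The seat is at its stop, so I'm handing in.

```bash
python3 -c "
from workcell import robot
print(robot.close_job())"
```

```text
the job is handed in; nothing more can be done
None
```

The red spool is meshed on the white winder's spindle and held pressed at the seat's stop with a steady 18 N or so, and the job was handed in at about 13 s of the 38 s allowed.

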